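# Put a parts case away on the pile in the box

### The job

The flat orange parts case on the sloping rest holds the wheels of a dismantled clock, standing on their fine pivots: put it away in the dark wooden box, lying flat and square on top of the pile of cases already there. Nobody knows how high the pile stands, so lower the case gently until you feel it bear on the pile and only then let go: it must neither be dropped nor pressed down hard. Leave the movement, pliers, oil bottle and screwdriver where they are.

Things in the scene. Friction and masses are not known exactly. Their poses are not given: they have to be found in the camera images.
- case_mid (a point): Centre of the flat parts case to put away: a closed rigid box with an orange tray and clear lid, 140 mm long (its x, up the slope), 64 mm wide (its y), 18 mm thick (its z, out of the lid), about 0.2 kg. It lies lid up on the sloping rest, lower end against the ledge. Grip it across its width: near mid-length both long sides overhang the rest and are free to the fingers.
- rest: Fixed wooden sloping rest. Origin at the centre of its underside; x points level, up the slope. A board 150 mm long, 44 mm wide and 8 mm thick slopes at 20 degrees, lower at the -x end; the middle of its upper face is 62 mm above the origin. A ledge 12 mm high crosses its lower end. A foot 170 x 110 mm and 10 mm thick lies under it.
- box: Fixed open dark wooden box, 184 mm (its x) by 144 mm (its y) outside, 118 mm high, walls and floor 10 mm thick; origin at the centre of its underside, on the bench. Inside lies a pile of closed parts cases, each 140 mm (along x) by 64 mm and of various depths, centred in the box. It cannot slide or tip and gives about 1 mm under 6 N.
- box_mouth (a point): Centre of the box's open top, level with the rim, 118 mm above the bench, axes as the box's; the middle of the pile is straight below it. The pile's flat top is somewhere between 72 and 108 mm above the bench (10 to 46 mm below the rim); its height is not given and differs each time.
- movement: Bystander: brass clock movement on two plywood strips, 110 x 100 x 65 mm, loose; origin at the centre of its underside.
- pliers: Bystander: pliers with yellow handles, 165 mm long (along x), 40 mm wide, 14 mm high, loose, lying on the bench; origin between bench and pliers near the middle.
- oil: Bystander: small upright amber oil bottle, 44 mm across, 75 mm high, loose; origin at the centre of its underside.
- driver: Bystander: screwdriver with a wooden handle lying on the bench along its x, loose; origin under its middle.
Things that resemble listed ones, but are neither listed nor needed, are in the scene too. Of the things that look like the part that bears case_mid, the largest one is meant.

How it is judged:
On the way:
1. the case, still in the grip, bears on the pile inside the box (contact force between case and box above 0.5 N and contact force between the fingers and case above 1 N and horizontal distance between case_mid and box_mouth below 0.02 m and angle between case_mid's own z axis and vertical below 0.2 rad and z of case_mid in the frame of box below 0.122 m), for 0.08 s.
At the end, for the whole second after the job is handed in: The case lies at rest on the pile in the box, lid up and flat (within 3 degrees), its centre within 10 mm of the pile's middle and its length within 7 degrees of the box's (horizontal distance between case_mid and box_mouth below 0.01 m and angle between the x axis of case_mid and the x axis of box, either way round below 0.12 rad and angle between case_mid's own z axis and vertical below 0.05 rad and z of case_mid in the frame of box below 0.12 m and contact force between case and box above 0.5 N and linear speed of case below 0.02 m/s and angular speed of case below 0.1 rad/s); the robot touches nothing.
It fails at once if the case falls free (faster than 0.25 m/s, a drop of about 3 mm) (contact force between the fingers and case below 0.2 N and linear speed of case above 0.25 m/s).
It fails at once if the case is pressed against the box or pile with more than 30 N (contact force between case and box above 30 N).
It fails at once if the movement, pliers, oil bottle or screwdriver is pushed away by more than 20 mm (distance of any of movement, pliers, oil, driver from where it was at the start of the episode above 0.02 m).
It also fails if it takes over 43 s, if anything falls off the work surface, if the arm or the gripper's body presses on something with over 40 N, if the wrist force passes 120 N, or if a joint passes its speed limit or range.

### The arm

A 6-joint arm with a two-finger parallel gripper is mounted at the origin on the work surface. World frame = base frame: x ahead of the robot, y to its left, z up, the work surface at z = 0. Lengths are in m, angles in rad, forces in N, time in s.
With the tool pointing down it reaches from about 0.35 to 1 m from the base axis. Payload 7.1 kg.
Tool frame: the origin (TCP) lies between the finger pads; the fingertips stand 17 mm ahead of it and the grasp point (between the pads) lies 2 mm behind it; z points along the fingers, y is the line along which they close (so a half turn about z gives the same grasp; the last joint's range is limited). The gripper opens to 85 mm and grips with 20 to 120 N. Pads are 22 mm wide; open, the fingers measure 114 mm over their backs; the gripper's body (76 mm by 85 mm) begins 54 mm behind the grasp point. The pads swing forward as they close: fully open they stand 13 mm farther back than shut.
Start: joints at [-1.156, 0.423, 1.63, -0, 1.089, -0.019], TCP at [0.263, -0.567, 0.248] pointing down, gripper open.
Joint ranges: [-3, 3], [-0.9, 2.11], [0.09, 2.58], [-1.31, 4.45], [0.11, 2.69], [-2.54, 2.54]. Speed limits (rad/s): [2.39, 2.39, 3.01, 3.14, 3.14, 3.14].

### API

Orientations are given as a unit quaternion [w, x, y, z].
In Python, from plant import readout, optics, arm gives the robot as it stands.
- The arm moves only by the tool apply_moves, never from a script. Its argument "deltas" is one flat list of numbers, 7 for each row, row after row: the shift along the tool's x, y, z in units of 20 cm (1.0 is 20 cm), then the turn, a rotation vector about the tool's x, y, z in units of 2 pi rad (1.0 is 2 pi rad), then the gripper command: -1 is fully open, 1 is shut, values between are in proportion. In form: [tx, ty, tz, rx, ry, rz, gripper, tx, ty, tz, rx, ry, rz, gripper, ...]. A call has 1 to 12 rows; each row is the pose to reach, as a shift and turn from the pose commanded when the call began, along the tool's axes at that moment, turning the shorter way round; what a row does not reach only later rows make up. A row lasts 1/12 s, in which the tool goes at most 41.7 mm and 7.16 degrees, less where a joint would pass 70% of its speed; a pose out of reach is approached as far as the arm can. A call with a number of a shift or a turn outside -1 to 1 is refused whole. A call with a gripper value outside its range is refused whole. The fingers move at their own pace and stop on an object; "squeeze" is the grip in N (left out, the last holds). Time passes only in rows, so rows that repeat a pose let the fingers close. It gives the time, the measured TCP pose, the force, the opening and the grip force at its end, in the units of the state.
- readout.get_state(): the state, without advancing time (a new reading comes with each control period).
- optics.capture(name): name is "scene" or "top" or "wrist"; returns (picture, depth): 480x640x3 uint8, red, green, blue; 480x640 float32, m along the optical axis (not along the pixel's ray), 0 where there is no reading.
- optics.camera_info(name): a dict with "intrinsics" (3x3 intrinsics, pixels), "k1" (the pictures are not rectified: a ray, as slopes to the right and down, at radius r is drawn at 1 + k1 r^2 times it, then the intrinsics apply), "rvec" (rotation vector, rad) and "tvec" (3), from world to camera coordinates, as OpenCV has them. Camera axes: x right, y down, z forward; pixel columns grow to the right and rows downward; lengths in m; the calibration is good to about 2 mm. A picture is of the moment at which its call begins: read the wrist's pose just before it. camera_info takes no time and is no camera call; for the wrist camera it gives the pose at the moment of the call.
- arm.job_done(): hands the job in; it is judged then, once.
The state is a dict: "clock": time; "joints": joint angles; "dq": joint speeds; "joint_torque": joint torques, N m; "tool_pos": TCP position; "orientation": TCP orientation; "contact_force": force on the tool from outside, world axes, zero at the start; "moment": the same for the moment, N m; "gripper_width": finger opening in m; "grasp_force": force on a finger pad.
Only numpy, scipy, OpenCV 4.12 (cv2) and the standard library are available. Lean on these libraries where they do the work, as an engineer would, in place of code of your own. Each camera call takes 0.05 s, during which the arm holds its last target. There are 200 camera calls.

## Working session

There is one attempt and no reset: what is moved stays moved. The work goes in short steps, Python scripts to look and compute and a tool call to move; the robot and the scene stay as the last step left them, time stands still between calls to the robot, and variables do not carry over. Pictures are saved under pics/ and viewed, at most 10 in all, crops included, and the job is handed in when it is done.

Besides the shell and the picture viewer there is one more tool, called after "Emit:" by a JSON object that holds its "fn" and its "kwargs", one argument or row to a line. apply_moves: Moves the arm, as the interface text tells. Shifts and turns lie within -1 to 1; 1 stands for 20 cm of shift or 2 pi rad of turn. Its arguments: {"type":"object","properties":{"deltas":{"type":"array"},"squeeze":{"type":"number"}},"required":["deltas"]}

```bash
mkdir -p pics; cat > h.py <<'E'
import numpy as np, cv2
from plant import readout, optics, arm
from scipy.spatial.transform import Rotation as R
def cap(n,tag):
    i=optics.camera_info(n); p,d=optics.capture(n)
    np.savez(f'{tag}.npz',p=p,d=d,K=i['intrinsics'],k1=i['k1'],r=i['rvec'],t=i['tvec'])
    cv2.imwrite(f'pics/{tag}.png',p[:,:,::-1]); return p,d
def cloud(tag):
    z=np.load(f'{tag}.npz'); d=z['d']; K=z['K']; h,w=d.shape
    v,u=np.mgrid[:h,:w]
    x=(u-K[0,2])/K[0,0]; y=(v-K[1,2])/K[1,1]
    a,b=x.copy(),y.copy()
    for _ in range(8):
        s=1+float(z['k1'])*(a*a+b*b); a,b=x/s,y/s
    c=np.stack([a*d,b*d,d],-1)
    Rm=cv2.Rodrigues(z['r'].astype(float))[0]
    P=(c-z['t'].reshape(3))@Rm
    P[d<=0]=np.nan
    return z['p'],P
E
python3 - <<'E'
from h import *
for n in ['scene','top']: cap(n,n+'1')
a=cv2.imread('pics/scene1.png');b=cv2.imread('pics/top1.png')
print(readout.get_state())
E
```

```text
{'clock': 0.1, 'joints': array([-1.15597327e+00,  4.23791986e-01,  1.63059793e+00,  8.76662320e-06,
        1.08859909e+00, -1.90026314e-02]), 'dq': array([ 2.35327939e-05, -1.53661648e-03, -2.61399159e-03,  1.39857234e-03,
        1.92005975e-04,  9.05032910e-04]), 'joint_torque': array([ 2.07436191e-03, -5.58421361e+01, -2.82443118e+01,  1.31151014e-04,
        3.05791735e-03,  2.62252193e-06]), 'tool_pos': array([ 0.26255274, -0.56666738,  0.24761234]), 'orientation': array([-6.85310107e-04,  9.76566707e-01,  2.15213801e-01, -1.33469477e-04]), 'contact_force': array([-0.32583137, -0.49529391, -0.05798527]), 'moment': array([-0.0078558 , -0.01402236,  0.0096015 ]), 'grasp_force': 0.0, 'gripper_width': 0.08537612020036209}
```

View pics/top1.png

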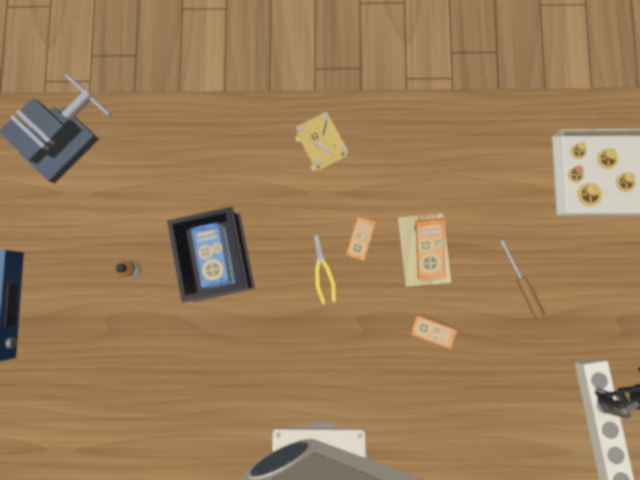

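View pics/scene1.png

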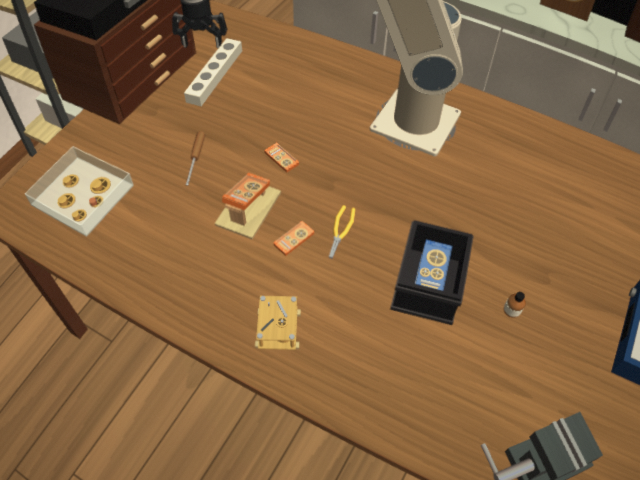

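The top view shows the case on the rest at about (430,250) and the box at (211,254) with a blue case on its pile. The orange cases at (361,239) and (433,332) are flat decoys. The pliers at (325,270) lie between the rest and the box.

```bash
cat >> h.py <<'E'
def rect(Q):
    (c,s,a)=cv2.minAreaRect((Q[:,:2]*1000).astype(np.float32))
    return np.round(c,1),np.round(s,1),round(a,1)
E
python3 - <<'E'
from h import *
for tag,(r1,c1),(r2,c2) in [('top1',(210,395),(205,165)),('scene1',(165,210),(215,385))]:
    p,P=cloud(tag); p=p.astype(int)
    hs=cv2.cvtColor(p.astype(np.uint8),cv2.COLOR_RGB2HSV)
    A=np.zeros(p.shape[:2],bool); A[r1:r1+80,c1:c1+75]=1
    z=P[...,2]
    m=A&(z>0.045)&(z<.15); Q=P[m]
    # keep plane inliers
    o=Q
    for _ in range(6):
        c=np.median(o,0); C=np.c_[Q[:,:2],np.ones(len(Q))]; k=np.linalg.lstsq(np.c_[o[:,:2],np.ones(len(o))],o[:,2],rcond=None)[0]
        o=Q[abs(C@k-Q[:,2])<.006]
    n=np.array([-k[0],-k[1],1]);n/=np.linalg.norm(n)
    print(tag,'case',len(o),rect(o),'zmean',o.mean(0),'n',n,'tilt',np.degrees(np.arccos(n[2])),'upslope az',np.degrees(np.arctan2(k[1],k[0])), 'z at centre',np.r_[np.array(rect(o)[0])/1000,1]@k)
    B=np.zeros_like(A);B[r2:r2+110,c2:c2+95]=1
    rim=B&(z>0.108)&(z<.135); print('rim',rim.sum(),rect(P[rim]),np.nanmedian(z[rim]))
    bl=B&(hs[...,0]>95)&(hs[...,0]<125)&(hs[...,1]>110)&(hs[...,2]>90); 
    print('pile',bl.sum(),rect(P[bl&~np.isnan(z)]),np.nanpercentile(z[bl],[10,50,90]))
    print('table',np.nanmedian(z[300:,150:160]) , np.nanmedian(z[290:330,350:380]))
E
```

```text
top1 case 1663 (array([ 527.4, -261.5]), array([137.3,  65.2]), 5.3) zmean [ 0.52840744 -0.26083055  0.07941224] n [-0.34320705 -0.03153125  0.93873037] tilt 20.160580338958955 upslope az 5.249164588930166 z at centre 0.07902142593523868
rim 1608 (array([517.7, 251.6]), array([191.8, 152. ]), 12.2) 0.11814165691031187
pile 173 (array([522.1, 262.6]), array([152.4,  84.5]), 11.8) [0.02675546 0.08203804 0.08486175]
table 0.000514801599147038 0.0008232406348962878
scene1 case 842 (array([ 529.7, -259.8]), array([142.9,  67.6]), 4.9) zmean [ 0.5345245  -0.25778804  0.07906119] n [-0.3296472  -0.00377673  0.94409664] tilt 19.248676398691284 upslope az 0.6564032276900569 z at centre 0.07713391742980194
rim 1353 (array([518. , 252.8]), array([196.4, 153. ]), 12.3) 0.11688171889919843
pile 79 (array([508.4, 229. ]), array([ 61.2, 178.9]), 80.0) [0.07828327 0.08159754 0.08559143]
table -0.7494709308189333 -0.0003248976382233857
```

```bash
cat >> h.py <<'E'
def rows(pos,Rt,p0=None,R0=None):
    s=readout.get_state()
    q=s['orientation']; 
    if R0 is None: R0=R.from_quat([q[1],q[2],q[3],q[0]])
    if p0 is None: p0=s['tool_pos']
    t=R0.inv().apply(np.array(pos)-p0)/.2; w=(R0.inv()*Rt).as_rotvec()/(2*np.pi)
    print('row',np.round(t,4),np.round(w,4),'rows>=',np.ceil([np.linalg.norm(t)*.2/.0417,np.linalg.norm(w)*360/7.16]))
def frame(az,tilt):
    a=np.radians(az);b=np.radians(tilt)
    x=np.array([np.cos(b)*np.cos(a),np.cos(b)*np.sin(a),np.sin(b)]); y=np.array([np.sin(a),-np.cos(a),0])
    return R.from_matrix(np.c_[x,y,np.cross(x,y)])
E
python3 - <<'E'
from h import *
F=frame(5.2,20); n=-F.as_matrix()[:,2]; print(n)
top=np.array([.528,-.261,.079]); rows(top+.12*n,F)
E
```

```text
[-0.34061252 -0.03099817  0.93969262]
row [ 1.6534 -0.8975  0.2806] [-0.0097  0.055   0.054 ] rows>= [10.  4.]
```

Emit:
{"fn": "apply_moves", "kwargs": {
  "deltas": [0.85, -0.45, 0.14, -0.0097, 0.055, 0.054, -1, 0.85, -0.45, 0.14, -0.0097, 0.055, 0.054, -1, 0.85, -0.45, 0.14, -0.0097, 0.055, 0.054, -1, 0.85, -0.45, 0.14, -0.0097, 0.055, 0.054, -1, 0.85, -0.45, 0.14, -0.0097, 0.055, 0.054, -1, 0.85, -0.45, 0.14, -0.0097, 0.055, 0.054, -1, 0.85, -0.45, 0.14, -0.0097, 0.055, 0.054, -1]
}}

```text
clock: 0.68
tool_pos: [0.3794, -0.4126, 0.2199]
orientation: [-0.008, 0.984, 0.046, 0.173]
contact_force: [-0.4, -0.4, 0.9]
gripper_width: 0.0851
grasp_force: 0.0
```

```bash
python3 - <<'E'
from h import *
F=frame(5.2,20); n=-F.as_matrix()[:,2]
top=np.array([.528,-.261,.079]); rows(top+.12*n,F); print(readout.get_state()['tool_pos'])
E
```

```text
row [ 0.5206 -0.6864  0.3387] [-0.0001  0.0001  0.0004] rows>= [5. 1.]
[ 0.3794138  -0.41264996  0.21992603]
```

Emit:
{"fn": "apply_moves", "kwargs": {
  "deltas": [0.52, -0.686, 0.339, 0, 0, 0, -1, 0.52, -0.686, 0.339, 0, 0, 0, -1, 0.52, -0.686, 0.339, 0, 0, 0, -1, 0.52, -0.686, 0.339, 0, 0, 0, -1, 0.52, -0.686, 0.339, 0, 0, 0, -1, 0.52, -0.686, 0.339, 0, 0, 0, -1, 0.52, -0.686, 0.339, 0, 0, 0, -1, 0.52, -0.686, 0.339, 0, 0, 0, -1]
}}

```text
clock: 1.35
tool_pos: [0.4873, -0.2677, 0.1924]
orientation: [-0.007, 0.984, 0.045, 0.174]
contact_force: [-0.1, -0.3, 0.4]
gripper_width: 0.0853
grasp_force: 0.0
```

```bash
python3 - <<'E'
from h import *
s=readout.get_state(); cap('wrist','w1'); p,P=cloud('w1')
q=s['orientation'];R0=R.from_quat([q[1],q[2],q[3],q[0]])
print(s['tool_pos'],q,s['gripper_width'])
T=(P-s['tool_pos'])@R0.as_matrix()   # tool frame
z=T[...,2]
for lo,hi in [(-.06,.035)]:
    m=(z>lo)&(z<hi); 
    for sg in (1,-1):
        k=m&(sg*T[...,1]>0); 
        if k.sum(): print('finger',sg,k.sum(),np.percentile(T[k],[1,50,99],axis=0).round(4).tolist(), z[k].max())
# case lid plane in tool frame
m=(abs(z-.12)<.012)&(abs(T[...,1])<.05)&(abs(T[...,0])<.1)
Q=T[m]; k=np.linalg.lstsq(np.c_[Q[:,:2],np.ones(len(Q))],Q[:,2],rcond=None)[0]
res=abs(np.c_[Q[:,:2],np.ones(len(Q))]@k-Q[:,2])<.004
print('lid',m.sum(),rect(Q[res]),'plane',k, Q[res].min(0),Q[res].max(0))
E
```

```text
[ 0.48726813 -0.26769421  0.19235379] [-0.00685864  0.9837418   0.0447025   0.17380082] 0.08530539703894584
finger 1 12339 [[-0.01, 0.0055, -0.0598], [0.0085, 0.0531, -0.0496], [0.0175, 0.0725, -0.0015]] 0.0034691093791202883
finger -1 12361 [[-0.0102, -0.0728, -0.0598], [0.0087, -0.0534, -0.0496], [0.0176, -0.0058, -0.0015]] 0.0030543244567149915
lid 15056 (array([-2.2, -3. ]), array([140.8,  64.3]), 0.1) plane [0.00100347 0.0002562  0.11933815] [-0.07254502 -0.03518054  0.11659318] [0.06822243 0.02924161 0.12326964]
```

View pics/w1.png

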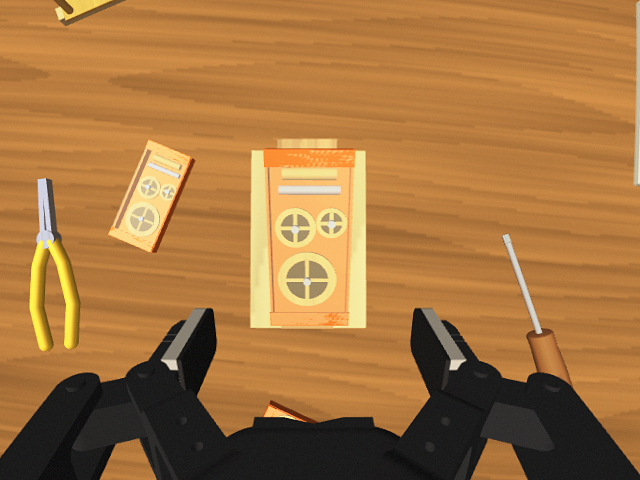

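The wrist view shows the case centred at about (308,235), between the open fingers in width. Its lid is at tool (-2,-3,119) mm and square to the tool. Open fingertips sit at z≈+3 mm.

Emit:
{"fn": "apply_moves", "kwargs": {
  "deltas": [-0.011, -0.015, 0.15, 0, 0, 0, -1, -0.011, -0.015, 0.3, 0, 0, 0, -1, -0.011, -0.015, 0.42, 0, 0, 0, -1, -0.011, -0.015, 0.52, 0, 0, 0, -1, -0.011, -0.015, 0.59, 0, 0, 0, -1, -0.011, -0.015, 0.62, 0, 0, 0, -1, -0.011, -0.015, 0.62, 0, 0, 0, -1, -0.011, -0.015, 0.62, 0, 0, 0, -1]
}}

```text
clock: 2.07
tool_pos: [0.5268, -0.2608, 0.0751]
orientation: [-0.007, 0.984, 0.044, 0.174]
contact_force: [0.7, 0.6, -0.3]
gripper_width: 0.0857
grasp_force: 0.0
```

Emit:
{"fn": "apply_moves", "kwargs": {
  "deltas": [0, 0, 0, 0, 0, 0, 0, 0, 0, 0, 0, 0, 0, 0, 0, 0, 0, 0, 0, 0, 0.2, 0, 0, 0, 0, 0, 0, 0.4, 0, 0, 0, 0, 0, 0, 0.6, 0, 0, 0, 0, 0, 0, 0.8, 0, 0, 0, 0, 0, 0, 1, 0, 0, 0, 0, 0, 0, 1],
  "squeeze": 45
}}

```text
clock: 2.73
tool_pos: [0.5272, -0.2606, 0.0761]
orientation: [-0.007, 0.984, 0.045, 0.174]
contact_force: [-4.2, -2.0, 6.5]
gripper_width: 0.0631
grasp_force: 48.9
```

Emit:
{"fn": "apply_moves", "kwargs": {
  "deltas": [0, 0, -0.01, 0, 0, 0, 1, 0, 0, -0.03, 0, 0, 0, 1, 0, 0, -0.08, 0, 0, 0, 1, 0, 0, -0.15, 0, 0, 0, 1, 0, 0, -0.25, 0, 0, 0, 1, 0, 0, -0.36, 0, 0, 0, 1, 0, 0, -0.46, 0, 0, 0, 1, 0, 0, -0.55, 0, 0, 0, 1, 0, 0, -0.6, 0, 0, 0, 1, 0, 0, -0.6, 0, 0, 0, 1, 0, 0, -0.6, 0, 0, 0, 1]
}}

```text
clock: 3.65
tool_pos: [0.486, -0.2635, 0.188]
orientation: [-0.007, 0.984, 0.045, 0.174]
contact_force: [0.1, -1.0, -2.7]
gripper_width: 0.063
grasp_force: 51.2
```

```bash
python3 - <<'E'
from h import *
s=readout.get_state(); cap('wrist','w2'); p,P=cloud('w2')
q=s['orientation'];R0=R.from_quat([q[1],q[2],q[3],q[0]])
print(s['tool_pos'],q,s['gripper_width'],s['contact_force'],s['grasp_force'],s['joints'])
T=(P-s['tool_pos'])@R0.as_matrix(); z=T[...,2]
m=(abs(z)<.016)&(abs(T[...,1])<.03)&(abs(T[...,0])<.1)
Q=T[m];o=Q
for _ in range(5):
    k=np.linalg.lstsq(np.c_[o[:,:2],np.ones(len(o))],o[:,2],rcond=None)[0]
    o=Q[abs(np.c_[Q[:,:2],np.ones(len(Q))]@k-Q[:,2])<.003]
print('lid',len(o),rect(o),'plane',k,o.min(0),o.max(0))
for az in (12.2,):
    F=frame(az,0); rows([.518,.252,.2],F)
E
```

```text
[ 0.48602646 -0.26353885  0.18800833] [-0.00699231  0.98372002  0.04478274  0.17389808] 0.0629998571586347 [ 0.0822628  -1.01516534 -2.68069503] 51.19869768619537 [-0.63501148  0.32224837  2.01352296  0.42532435  0.58019887  0.51350149]
lid 38340 (array([10.1, -0. ]), array([120.,  60.]), 0.0) plane [ 0.00258143  0.00216742 -0.00371956] [-0.04988562 -0.02999951 -0.00598559] [ 0.07010128  0.02999793 -0.00055188]
row [ 0.3925 -2.551   0.0724] [ 0.0035 -0.0554 -0.0192] rows>= [13.  3.]
```

View pics/w2.png

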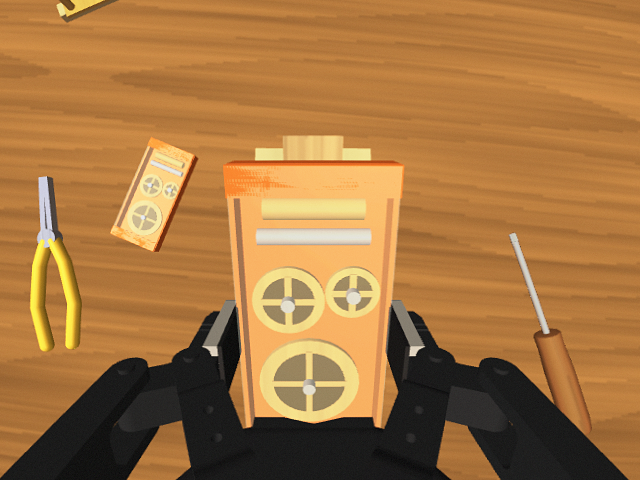

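The case is held square: its far edge is at row 165 and the fingers are on its sides at (230,330) and (400,330). The lid is 4 mm behind the TCP, so the case bottom is about 14 mm ahead. Next I carry it to the box.

Emit:
{"fn": "apply_moves", "kwargs": {
  "deltas": [0.012, -0.08, 0.002, 0, -0.005, -0.002, 1, 0.036, -0.24, 0.006, 0.0007, -0.012, -0.005, 1, 0.06, -0.4, 0.011, 0.0015, -0.024, -0.009, 1, 0.084, -0.56, 0.016, 0.0023, -0.036, -0.013, 1, 0.11, -0.72, 0.02, 0.003, -0.048, -0.017, 1, 0.13, -0.86, 0.024, 0.0035, -0.0554, -0.0192, 1, 0.15, -0.98, 0.027, 0.0035, -0.0554, -0.0192, 1]
}}

```text
clock: 4.28
tool_pos: [0.4994, -0.0631, 0.1914]
orientation: [0.0, 0.994, 0.108, -0.001]
contact_force: [0.3, -0.1, -2.3]
gripper_width: 0.0628
grasp_force: 51.1
```

```bash
python3 - <<'E'
from h import *
rows([.518,.252,.2],frame(12.2,0))
E
```

```text
row [ 0.4276 -1.5193 -0.0438] [-0.      0.0004  0.0004] rows>= [8. 1.]
```

Emit:
{"fn": "apply_moves", "kwargs": {
  "deltas": [0.045, -0.16, -0.02, 0, 0, 0, 1, 0.09, -0.32, -0.04, 0, 0, 0, 1, 0.135, -0.48, -0.044, 0, 0, 0, 1, 0.18, -0.64, -0.044, 0, 0, 0, 1, 0.22, -0.8, -0.044, 0, 0, 0, 1, 0.27, -0.96, -0.044, 0, 0, 0, 1]
}}

```text
clock: 4.78
tool_pos: [0.5096, 0.1354, 0.1998]
orientation: [0.0, 0.994, 0.106, -0.001]
contact_force: [0.7, -0.3, -3.1]
gripper_width: 0.0624
grasp_force: 51.1
```

```bash
python3 - <<'E'
from h import *
rows([.518,.252,.2],frame(12.2,0))
E
```

```text
row [ 0.1647 -0.561  -0.0016] [0.     0.0003 0.0001] rows>= [3. 1.]
```

Emit:
{"fn": "apply_moves", "kwargs": {
  "deltas": [0.045, -0.15, 0, 0, 0, 0, 1, 0.09, -0.3, 0, 0, 0, 0, 1, 0.13, -0.43, 0, 0, 0, 0, 1, 0.16, -0.53, 0, 0, 0, 0, 1, 0.165, -0.561, 0, 0, 0, 0, 1, 0.165, -0.561, 0, 0, 0, 0, 1, 0.165, -0.561, 0, 0, 0, 0, 1, 0.165, -0.561, 0, 0, 0, 0, 1]
}}

```text
clock: 5.45
tool_pos: [0.5186, 0.2491, 0.2004]
orientation: [0.001, 0.994, 0.106, -0.001]
contact_force: [0.0, 0.5, -1.9]
gripper_width: 0.0626
grasp_force: 51.1
```

```bash
python3 - <<'E'
from h import *
s=readout.get_state(); cap('wrist','w3'); cap('top','t3'); p,P=cloud('w3')
q=s['orientation'];R0=R.from_quat([q[1],q[2],q[3],q[0]])
print(s['tool_pos'],q,s['gripper_width'],s['contact_force'],s['grasp_force'])
rows([.518,.252,.2],frame(12.2,0))
T=(P-s['tool_pos'])@R0.as_matrix(); z=T[...,2]
m=(abs(P[...,2]-.118)<.006); Q=T[m]; print('rim tool',m.sum(),Q.min(0),Q.max(0),rect(Q),np.median(P[m][:,2]))
# far wall & side walls: line fits in tool frame
g=Q[(Q[:,0]>.076)]
if len(g): print('far',rect(g))
for sg in(1,-1):
    g=Q[(sg*Q[:,1]>.055)&(Q[:,0]<.075)]
    if len(g)>20: print('side',sg,np.percentile(g[:,1],[1,50,99]),np.polyfit(g[:,0],g[:,1],1),len(g))
# held case upper edge in tool frame
m=(abs(z+.0037)<.004)&(abs(T[...,1])<.034)&(T[...,0]>-.03)&(T[...,0]<.09);print('case',T[m].min(0),T[m].max(0))
p,P=cloud('t3'); m=np.zeros(p.shape[:2],bool); m[195:310,160:260]=1
m&=abs(P[...,2]-.195)<.025;print(rect(P[m]))
E
```

```text
[0.51857239 0.24906515 0.20042099] [ 5.86474190e-04  9.94369164e-01  1.05968515e-01 -5.42906401e-04] 0.06262285828648924 [ 0.04960743  0.48346134 -1.88874331] 51.09476566314697
row [-0.0014 -0.0158  0.0046] [ 0.0001  0.     -0.0002] rows>= [1. 1.]
rim tool 11720 [-0.09502256 -0.07677587  0.07847198] [0.09018552 0.0684279  0.08843484] (array([-2.4, -4.2]), array([185.2, 145.2]), 0.0) 0.11928079647775831
far (array([83.1, -4.4]), array([ 14.1, 144.8]), 0.0)
side 1 [0.05643974 0.06181622 0.06784201] [0.00809641 0.06176826] 3214
side -1 [-0.07624294 -0.07000831 -0.05636183] [-0.02011551 -0.06965801] 3381
case [-0.02999303 -0.03399464 -0.00769503] [0.06969744 0.03395653 0.00029098]
(array([525. , 226.9]), array([141.4,  41.5]), 15.6)
```

View pics/w3.png

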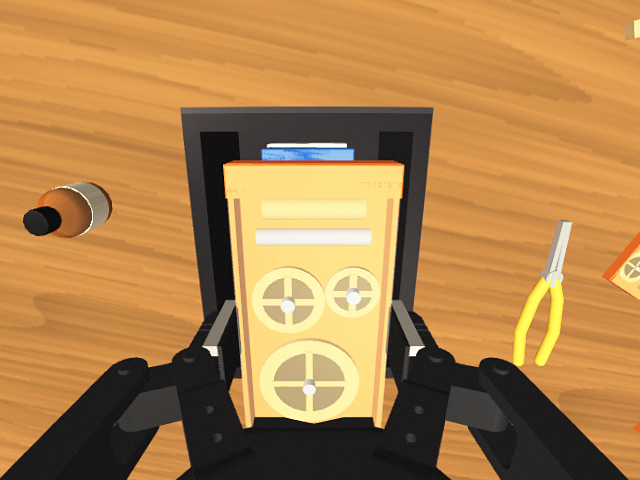

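The wrist view shows the box rim around the case (far wall at row 110, blue pile strip at (308,152)). The rim centre is at tool (-2.4,-4.2) mm with no yaw error. I correct for that and descend.

Emit:
{"fn": "apply_moves", "kwargs": {
  "deltas": [-0.01, -0.021, 0, 0, 0, 0, 1, -0.01, -0.021, 0.04, 0, 0, 0, 1, -0.01, -0.021, 0.1, 0, 0, 0, 1, -0.01, -0.021, 0.16, 0, 0, 0, 1, -0.01, -0.021, 0.22, 0, 0, 0, 1, -0.01, -0.021, 0.27, 0, 0, 0, 1, -0.01, -0.021, 0.31, 0, 0, 0, 1, -0.01, -0.021, 0.34, 0, 0, 0, 1, -0.01, -0.021, 0.36, 0, 0, 0, 1, -0.01, -0.021, 0.37, 0, 0, 0, 1, -0.01, -0.021, 0.375, 0, 0, 0, 1, -0.01, -0.021, 0.375, 0, 0, 0, 1]
}}

```text
clock: 6.55
tool_pos: [0.5165, 0.2539, 0.1264]
orientation: [0.0, 0.994, 0.106, 0.0]
contact_force: [0.2, -0.3, -1.3]
gripper_width: 0.063
grasp_force: 51.1
```

Emit:
{"fn": "apply_moves", "kwargs": {
  "deltas": [0, 0, 0.01, 0, 0, 0, 1, 0, 0, 0.02, 0, 0, 0, 1, 0, 0, 0.03, 0, 0, 0, 1, 0, 0, 0.04, 0, 0, 0, 1, 0, 0, 0.04, 0, 0, 0, 1]
}}

```text
clock: 6.97
tool_pos: [0.5161, 0.2537, 0.1178]
orientation: [0.0, 0.994, 0.106, 0.0]
contact_force: [0.5, -0.1, -1.8]
gripper_width: 0.0629
grasp_force: 51.1
```

Emit:
{"fn": "apply_moves", "kwargs": {
  "deltas": [0, 0, 0.01, 0, 0, 0, 1, 0, 0, 0.02, 0, 0, 0, 1, 0, 0, 0.03, 0, 0, 0, 1, 0, 0, 0.04, 0, 0, 0, 1, 0, 0, 0.04, 0, 0, 0, 1]
}}

```text
clock: 7.38
tool_pos: [0.516, 0.2537, 0.1097]
orientation: [0.0, 0.994, 0.106, -0.0]
contact_force: [-0.3, 0.0, -1.8]
gripper_width: 0.0628
grasp_force: 51.1
```

Emit:
{"fn": "apply_moves", "kwargs": {
  "deltas": [0, 0, 0.005, 0, 0, 0, 1, 0, 0, 0.01, 0, 0, 0, 1, 0, 0, 0.015, 0, 0, 0, 1, 0, 0, 0.02, 0, 0, 0, 1, 0, 0, 0.02, 0, 0, 0, 1]
}}

```text
clock: 7.8
tool_pos: [0.5162, 0.2538, 0.106]
orientation: [0.0, 0.994, 0.106, 0.0]
contact_force: [-0.1, -0.3, -2.4]
gripper_width: 0.0627
grasp_force: 51.1
```

Emit:
{"fn": "apply_moves", "kwargs": {
  "deltas": [0, 0, 0.005, 0, 0, 0, 1, 0, 0, 0.01, 0, 0, 0, 1, 0, 0, 0.015, 0, 0, 0, 1, 0, 0, 0.02, 0, 0, 0, 1, 0, 0, 0.02, 0, 0, 0, 1]
}}

```text
clock: 8.22
tool_pos: [0.5162, 0.2537, 0.102]
orientation: [0.0, 0.994, 0.106, 0.0]
contact_force: [-0.5, -0.5, -2.3]
gripper_width: 0.063
grasp_force: 51.1
```

Emit:
{"fn": "apply_moves", "kwargs": {
  "deltas": [0, 0, 0.004, 0, 0, 0, 1, 0, 0, 0.007, 0, 0, 0, 1, 0, 0, 0.01, 0, 0, 0, 1, 0, 0, 0.01, 0, 0, 0, 1]
}}

```text
clock: 8.55
tool_pos: [0.5162, 0.2538, 0.1001]
orientation: [0.0, 0.994, 0.106, 0.0]
contact_force: [0.2, -0.8, -1.1]
gripper_width: 0.0626
grasp_force: 51.1
```

Emit:
{"fn": "apply_moves", "kwargs": {
  "deltas": [0, 0, 0.003, 0, 0, 0, 1, 0, 0, 0.005, 0, 0, 0, 1, 0, 0, 0.005, 0, 0, 0, 1]
}}

```text
clock: 8.8
tool_pos: [0.5162, 0.2538, 0.0991]
orientation: [0.0, 0.994, 0.106, 0.0]
contact_force: [-0.4, -0.2, -2.8]
gripper_width: 0.0628
grasp_force: 51.1
```

Emit:
{"fn": "apply_moves", "kwargs": {
  "deltas": [0, 0, 0.003, 0, 0, 0, 1, 0, 0, 0.005, 0, 0, 0, 1, 0, 0, 0.005, 0, 0, 0, 1]
}}

```text
clock: 9.05
tool_pos: [0.5163, 0.2538, 0.0982]
orientation: [0.0, 0.994, 0.106, 0.0]
contact_force: [-0.9, -1.0, -2.3]
gripper_width: 0.063
grasp_force: 51.1
```

Emit:
{"fn": "apply_moves", "kwargs": {
  "deltas": [0, 0, 0.003, 0, 0, 0, 1, 0, 0, 0.005, 0, 0, 0, 1, 0, 0, 0.005, 0, 0, 0, 1]
}}

```text
clock: 9.3
tool_pos: [0.5163, 0.2538, 0.0972]
orientation: [0.0, 0.994, 0.106, 0.0]
contact_force: [-0.4, 0.0, -1.5]
gripper_width: 0.0629
grasp_force: 51.1
```

Emit:
{"fn": "apply_moves", "kwargs": {
  "deltas": [0, 0, 0.003, 0, 0, 0, 1, 0, 0, 0.005, 0, 0, 0, 1, 0, 0, 0.005, 0, 0, 0, 1]
}}

```text
clock: 9.55
tool_pos: [0.5164, 0.2538, 0.0965]
orientation: [0.0, 0.994, 0.106, 0.0]
contact_force: [-0.9, -1.0, 2.1]
gripper_width: 0.063
grasp_force: 51.6
```

Emit:
{"fn": "apply_moves", "kwargs": {
  "deltas": [0, 0, 0.0015, 0, 0, 0, 1, 0, 0, 0.0015, 0, 0, 0, 1],
  "squeeze": 20
}}

```text
clock: 9.72
tool_pos: [0.5164, 0.2538, 0.0962]
orientation: [0.0, 0.994, 0.106, 0.0]
contact_force: [-1.1, -0.6, 3.8]
gripper_width: 0.0627
grasp_force: 51.8
```

Emit:
{"fn": "apply_moves", "kwargs": {
  "deltas": [0, 0, 0, 0, 0, 0, 1, 0, 0, 0, 0, 0, 0, 1]
}}

```text
clock: 9.88
tool_pos: [0.5163, 0.2538, 0.0961]
orientation: [0.0, 0.994, 0.106, 0.0]
contact_force: [-2.0, -0.2, 3.9]
gripper_width: 0.0628
grasp_force: 51.8
```

Emit:
{"fn": "apply_moves", "kwargs": {
  "deltas": [0, 0, 0, 0, 0, 0, -0.55, 0, 0, 0, 0, 0, 0, -0.6, 0, 0, 0, 0, 0, 0, -0.65, 0, 0, 0, 0, 0, 0, -0.72, 0, 0, 0, 0, 0, 0, -0.76, 0, 0, 0, 0, 0, 0, -0.76]
}}

```text
clock: 10.38
tool_pos: [0.5163, 0.2538, 0.0959]
orientation: [0.0, 0.994, 0.106, 0.0]
contact_force: [-0.3, 0.8, -0.8]
gripper_width: 0.0755
grasp_force: 0.0
```

Emit:
{"fn": "apply_moves", "kwargs": {
  "deltas": [0, 0, -0.02, 0, 0, 0, -0.76, 0, 0, -0.06, 0, 0, 0, -0.76, 0, 0, -0.12, 0, 0, 0, -0.76, 0, 0, -0.2, 0, 0, 0, -0.76, 0, 0, -0.32, 0, 0, 0, -0.76, 0, 0, -0.45, 0, 0, 0, -0.76, 0, 0, -0.55, 0, 0, 0, -0.76, 0, 0, -0.6, 0, 0, 0, -0.76, 0, 0, -0.6, 0, 0, 0, -0.76]
}}

```text
clock: 11.13
tool_pos: [0.5177, 0.2545, 0.2194]
orientation: [-0.001, 0.994, 0.106, 0.003]
contact_force: [-0.2, 0.8, -0.7]
gripper_width: 0.0752
grasp_force: 0.0
```

```bash
python3 - <<'E'
from h import *
s=readout.get_state(); cap('wrist','w4'); p,P=cloud('w4')
q=s['orientation'];R0=R.from_quat([q[1],q[2],q[3],q[0]])
print(s['tool_pos'],s['contact_force'])
T=(P-s['tool_pos'])@R0.as_matrix()
m=(abs(P[...,2]-.118)<.006); print('rim',rect(T[m]))
m=(abs(P[...,2]-.1)<.008)&(abs(T[...,1])<.045)&(abs(T[...,0])<.08);Q=T[m]
k=np.linalg.lstsq(np.c_[Q[:,:2],np.ones(len(Q))],Q[:,2],rcond=None)[0]
print('case',rect(Q),k,np.median(P[m][:,2]))
E
```

```text
[0.51769382 0.25453135 0.21937796] [-0.17237882  0.83112702 -0.70792225]
rim (array([-3.4,  1.6]), array([144.9, 185.1]), 90.0)
case (array([-2.9,  0.7]), array([140.7,  64.3]), 0.1) [ 0.00884563 -0.00132985  0.11879714] 0.10061036803628295
```

View pics/w4.png

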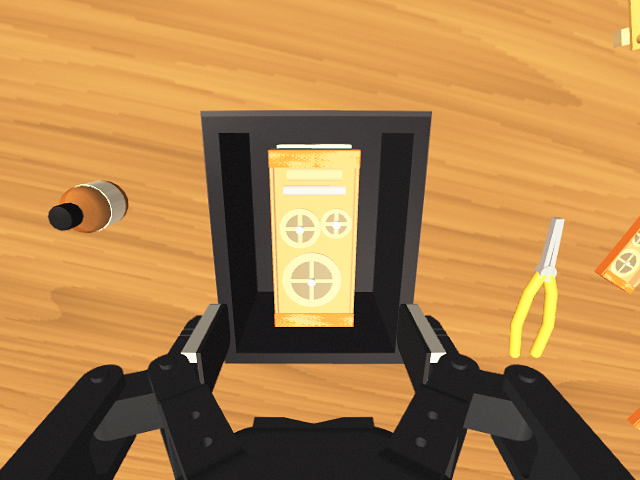

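The case lies flat and square at (315,240) in the box, within about 1 mm of the box centre, and the gripper is clear of it.

```bash
python3 -c "
from plant import arm
print(arm.job_done())"
```

```text
the job is handed in; nothing more can be done
None
```

The orange case lies flat and square on the pile in the box, about 1 mm off centre; I felt it bear on the pile at about 6 N before letting go, disturbed nothing else that I could see, and handed the job in at about 11 s (no verdict was returned).

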